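# Press the reference-volume flask into its sprung ring cradle and hold it home

## Task

Pick up the larger of the two round steel flasks and set it upright in the sprung ring cradle, round body in the ring. Then gently press it straight down until the ring is fully down against its stop, and finish while still holding it pressed down there with the gripper on it; do not let go. Leave the smaller flask, the pot and the weight where they stand.

Things in the scene. Friction and masses are not known exactly. Their poses are not given: they have to be found in the camera images.
- flask_large_mid (a point): Larger steel flask, upright on the bench: ball 70 mm across, flat foot 36 mm across, straight round neck 22 mm in diameter on top; 112 mm high, 0.2 to 0.4 kg. This point is on its axis half-way up: 56 mm above the foot, 26 mm above the ball's centre. z runs up the neck. The neck is bare from 63 mm above the foot to the top and can be gripped from above.
- flask_large: The same larger flask; this origin is the centre of the underside of its foot, z up the neck.
- flask_small_mid (a point): The smaller steel flask of the same shape, to be left alone: ball 52 mm across, neck 18 mm, height 88 mm; this point lies on its axis half-way up, 44 mm above its foot.
- cradle: Sprung ring cradle, fixed to the bench: round grey foot plate 124 mm across, 12 mm thick, with three upright pins 49 mm from its axis whose nuts end 65 mm above the bench; a level aluminium ring rides on them on coil springs. Origin: centre of the plate's underside, z up.
- cradle_seat (a point): Centre of the ring's opening, level with the ring's top face (56 mm above the bench when up, 42 mm when pressed); moves with the ring. Ring 10 mm thick, 62 mm inside, 82 mm outside diameter, open below. The large flask's ball lies and centres itself on the inner edge, the flask's half-way point then 42 mm above this point.
- cradle_ring (a joint): How far the ring is pressed down, in m: 0 = up, 0.014 = fully down on its stop. The springs push it up with about 6 N at the top and 12 N at the stop, so the flask's own weight does not move it, and it springs back up when let go.
- oring_pot: Bystander: small round screw pot, 48 mm across, 50 mm high; origin at the centre of its underside.
- ref_weight: Bystander: metal knob weight, 34 mm across, 48 mm high; origin at the centre of its underside.
There are look-alikes about, which are no part of the job. Leave any purple look-alike of the flask_large alone.

How it is judged (in metres and radians):
On the way, in this order (a step that is already met when the one before it is completed fails the run):
1. the large flask is lifted clear of the bench (height (world z) of flask_large_mid above 0.1 m and horizontal distance between flask_large_mid and cradle_seat above 0.05 m), for 0.1 s.
2. it sits upright in the ring and the ring is pressed down to its stop (value of joint cradle_ring above 0.012 m and horizontal distance between flask_large_mid and cradle_seat below 0.008 m and contact force between flask_large and cradle above 7 N), for 0.2 s.
At the end, for the whole second after the job is handed in: Still held down by the gripper (over 2 N on it): ring within 2 mm of its stop, flask seated in it (half-way point within 8 mm of the ring axis, 36 to 48 mm above the ring top), upright within 10 degrees, at rest, pressing the ring with over 7 N (all of step 2 and z of flask_large_mid in the frame of cradle_seat between 0.036 and 0.048 m and angle between flask_large's own z axis and vertical below 0.17 rad and contact force between any of the fingers, the arm and flask_large above 2 N and linear speed of flask_large below 0.02 m/s); the arm keeps its last pose, push and grip.
It fails at once if the flask is pressed on the cradle with more than 60 N (contact force between flask_large and cradle above 60 N).
It fails at once if the smaller flask is moved by more than 30 mm or knocked over (distance of flask_small_mid from where it was at the start of the episode above 0.03 m).
It fails at once if the pot is moved by more than 30 mm (distance of oring_pot from where it was at the start of the episode above 0.03 m).
It fails at once if the weight is moved by more than 30 mm (distance of ref_weight from where it was at the start of the episode above 0.03 m).
It also fails if it takes over 38 s, if anything falls off the work surface, if the arm or the gripper's body presses on something with over 40 N, if the wrist force passes 120 N, or if a joint passes its speed limit or range.

## Robot

A 6-joint arm with a two-finger parallel gripper is mounted at the origin on the work surface; the furniture and walls round the work are solid. World frame = base frame: x ahead of the robot, y to its left, z up, the work surface at z = 0. Lengths are in m, angles in degrees, forces in N, time in s.
With the tool pointing down it reaches from about 0.325 to 0.775 m from the base axis. Payload 9.3 kg.
Tool frame: the origin (TCP) lies on the centre line of the jaws, within the pads' length; the fingertips stand arm.tip_extent ahead of it and the grasp point (between the pads) lies 11 mm behind it (arm.tip_extent is the distance from the TCP to the fingertips, in m); z points along the fingers, y is the line along which they close (so a half turn about z gives the same grasp; the last joint's range is limited). The gripper opens to 85 mm and grips with 20 to 120 N. Pads are 22 mm wide; open, the fingers measure 114 mm over their backs; the gripper's body (76 mm by 85 mm) begins 54 mm behind the grasp point. The pads swing forward as they close: fully open they stand 13 mm farther back than shut.
Start: joints at [-77.04, 14.817, 1.232, 76.415, 0, 81.257], TCP at [0.203, -0.511, 0.239] pointing down, gripper open.
Joint ranges: [-174.27, 174.27], [-52.1, 104.24], [-59.71, 78.15], [-110.17, 111.67], [-87.03, 83.33], [-180, 180]. Speed limits (degrees/s): [127.2, 127.2, 159.86, 180, 180, 180].

## Interface

Orientations are given as a 3x3 rotation matrix whose columns are the frame's x, y, z axes.
In Python, from rig import arm gives the robot as it stands.
- The arm moves only by the tool play_rows, never from a script. Its argument "motion" is a list of rows, each a list of 6 numbers: the shift along the tool's x, y, z normalised to -1 to 1, where 1 is 50 cm, then the turn, a rotation vector about the tool's x, y, z normalised to -1 to 1, where 1 is 60 degrees. In form: [[x, y, z, wx, wy, wz], ...]. A call has 1 to 12 rows; each row shifts and turns the commanded pose from where the row before left it, along the tool's axes as they then stand; what a row does not reach is not made up. A row lasts 1/10 s, in which the tool goes at most 50 mm and 8.59 degrees, less where a joint would pass 70% of its speed; a pose out of reach is approached as far as the arm can. A call with a number of a shift or a turn outside -1 to 1 is refused whole. A call with a gripper value outside its range is refused whole. "gripper" is the opening, from -1 (shut) to 1 (fully open), so that 0 is half open, set as the call begins (left out, the last holds). The fingers move at their own pace and stop on an object; "squeeze" is the grip in N (left out, the last holds). Time passes only in rows, so rows that do not move let the fingers close. It gives the time, the measured TCP pose, the force, the opening and the grip force at its end, in the units of the state.
- arm.state(): the state, without advancing time (a new reading comes with each control period).
- arm.camera(name): name is "scene" or "top" or "wrist"; returns a dict with "image" (384x512x3 uint8, red, green, blue), "z_map" (384x512 float32, m along the optical axis (not along the pixel's ray), 0 where there is no reading), "fx", "fy", "cx", "cy" (pixels), "dist_coeffs" ([k1, k2, p1, p2, k3] as OpenCV has them; the pictures are not rectified), "rvec" (rotation vector, rad) and "tvec" (3), from world to camera coordinates, as OpenCV has them; the wrist camera has in their place "T_tool_cam" (4x4, takes a point from camera to tool coordinates, whose origin is the TCP and whose axes are the flange's). Camera axes: x right, y down, z forward; pixel columns grow to the right and rows downward; lengths in m; the calibration is good to about 2 mm. A picture is of the moment at which its call begins: read the wrist's pose just before it.
- arm.job_done(): hands the job in; it is judged then, once.
The state is a dict: "clock": time; "joint_positions": joint angles; "dq": joint speeds; "effort": joint torques, N m; "ee_pos": TCP position; "eef_rot": TCP orientation; "ft_force": force on the tool from outside, world axes, zero at the start; "torque": the same for the moment, N m; "finger_gap": finger opening in m; "grip_force": force on a finger pad.
Only numpy, scipy, OpenCV 4.12 (cv2) and the standard library are available. Lean on these libraries where they do the work, as an engineer would, in place of code of your own. Each camera call takes 0.05 s, during which the arm holds its last target. There are 200 camera calls.

## Working session

There is one attempt and no reset: what is moved stays moved. The work goes in short steps, Python scripts to look and compute and a tool call to move; the robot and the scene stay as the last step left them, time stands still between calls to the robot, and variables do not carry over. Pictures are saved under pics/ and viewed, at most 10 in all, crops included, and the job is handed in when it is done.

Besides the shell and the picture viewer there is one more tool, called after "Emit:" as name(argument=value, ...) on one line, values as JSON. play_rows: Moves the arm, as the interface text tells. Its arguments: {"type":"object","properties":{"motion":{"type":"array","items":{"type":"array","items":{"type":"number","minimum":-1,"maximum":1}}},"gripper":{"type":"number"},"squeeze":{"type":"number"}},"required":["motion"]}

```bash
ls; mkdir -p pics; cat > h.py <<'E'
import numpy as np, cv2
from rig import arm
def Rt(c):
    if 'T_tool_cam' in c:
        s=c['state']; T=np.eye(4); T[:3,:3]=np.array(s['eef_rot']); T[:3,3]=s['ee_pos']
        W=T@np.array(c['T_tool_cam']); R=W[:3,:3].T; return R,-R@W[:3,3]
    return cv2.Rodrigues(np.array(c['rvec'],float))[0],np.array(c['tvec'],float).ravel()
def KD(c): return np.array([[c['fx'],0,c['cx']],[0,c['fy'],c['cy']],[0,0,1.]]),np.array(c['dist_coeffs'],float)
def cam(n):
    s=arm.state(); c=arm.camera(n); c['state']=s; return c
def world(c):
    "HxWx3 world points from z_map"
    K,D=KD(c); R,t=Rt(c); h,w=c['z_map'].shape
    uv=np.stack(np.meshgrid(np.arange(w),np.arange(h)),-1).reshape(-1,1,2).astype(float)
    p=cv2.undistortPoints(uv,K,D).reshape(h,w,2); z=c['z_map'][...,None]
    P=np.concatenate([p*z,z],-1); return (P-t)@R
def plane(c,uv,z):
    K,D=KD(c); R,t=Rt(c)
    p=cv2.undistortPoints(np.array(uv,float).reshape(-1,1,2),K,D).reshape(-1,2)
    d=np.c_[p,np.ones(len(p))]@R; o=-R.T@t
    return o+d*((z-o[2])/d[:,2])[:,None]
def save(c,n): cv2.imwrite('pics/'+n,c['image'][...,::-1])
E
python3 - <<'E'
from h import *
a=cam('top');b=cam('scene')
cv2.imwrite('pics/a.png',cv2.resize(np.vstack([a['image'],b['image']])[...,::-1],(448*1,600*1+72))[:600] if 0 else np.hstack([cv2.resize(x['image'],(400,300)) for x in (a,b)])[...,::-1])
save(a,'top.png');save(b,'scene.png')
print(arm.tip_extent, arm.state())
for c in(a,b):
    R,t=Rt(c);print(-R.T@t,R[2],c['fx'],(c['z_map']>0).mean())
import pickle;pickle.dump((a,b),open('ab.pkl','wb'))
E
```

```text
pics
0.008 {'clock': 0.1, 'joint_positions': array([-7.70392714e+01,  1.48500749e+01,  1.19192408e+00,  7.64147882e+01,
       -6.32246946e-04,  8.12553205e+01]), 'dq': array([-0.08114776, -0.09874111,  0.14892965,  0.04453577, -0.02028893,
        0.09923011]), 'effort': array([ 2.73682956e-03, -5.56697023e+01,  3.45068228e+01,  1.16535809e-02,
       -1.23969385e-04,  3.14343602e-06]), 'ee_pos': array([ 0.20333317, -0.51076607,  0.23868754]), 'eef_rot': array([[ 9.29097692e-01,  3.69834274e-01, -2.96271989e-04],
       [ 3.69834348e-01, -9.29096885e-01,  1.23811965e-03],
       [ 1.82633701e-04, -1.25990567e-03, -9.99999190e-01]]), 'ft_force': array([-0.20462104, -0.93583289, -0.20594205]), 'torque': array([ 0.05291496, -0.00041892, -0.01930899]), 'grip_force': 0.0, 'finger_gap': 0.08533894676031875}
[ 0.3656534  -0.29921067  1.06273699] [ 7.91718896e-02  6.22371383e-04 -9.96860785e-01] 399.21633956423034 0.9959259033203125
[-0.15928992 -0.80079696  0.92738498] [ 0.51978996  0.43176551 -0.73715462] 366.9210384388257 0.9959360758463541
```

View pics/top.png

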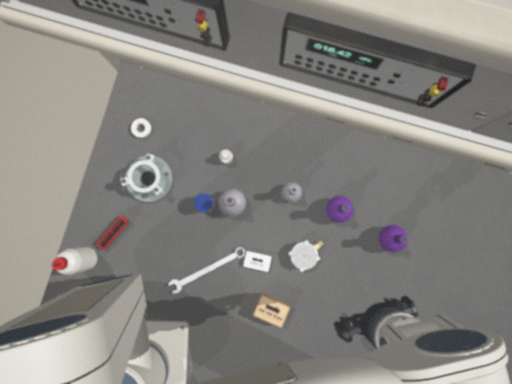

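View pics/scene.png

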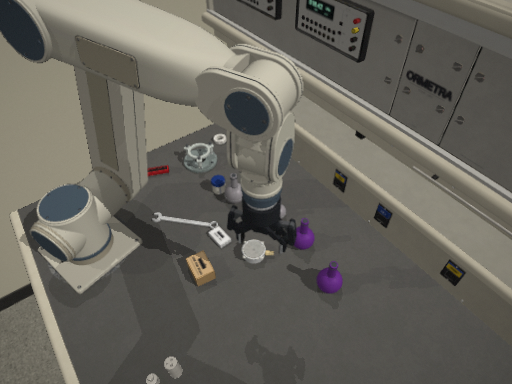

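Top view: there are four flask-shaped objects. A grey one at (232,203), a smaller grey one at (291,191), and two purple ones at (340,208) and (393,238), which are look-alikes. The cradle is at (148,178), the blue pot at (204,203) and the weight at (226,157). The target should be the grey flask at (232,203), as it is the bigger of the two steel ones; I'll measure it and confirm with a crop.

```bash
python3 - <<'E'
from h import *
import pickle
a,b=pickle.load(open('ab.pkl','rb'))
W=world(a)
def reg(n,u,v,r,z0,z1):
    h,w=a['z_map'].shape; V,U=np.mgrid[:h,:w]
    m=(np.hypot(U-u,V-v)<r)&(W[...,2]>z0)&(W[...,2]<z1); P=W[m]
    if len(P)<3: print(n,len(P));return
    (cx,cy),rad=cv2.minEnclosingCircle(P[:,:2].astype(np.float32))
    print(n,len(P),'mean',P.mean(0).round(4),'circ',round(cx,4),round(cy,4),'r',round(rad,4),'zmax',P[:,2].max().round(4))
reg('L neck',232,203,20,.08,.2);reg('L ball',232,203,18,.02,.07)
reg('S neck',291,191,16,.065,.2);reg('S ball',291,191,16,.015,.05)
reg('pot',204,203,14,.035,.06);reg('weight',226,157,12,.03,.06)
reg('cradle plate',148,178,32,.006,.018);reg('ring',148,178,32,.05,.06);reg('nuts',148,178,32,.0605,.08)
reg('P1',340,208,18,.08,.2);reg('P1b',340,208,20,.02,.07)
cv2.imwrite('pics/crop.png',cv2.resize(a['image'][135:255,100:310],(800,457),interpolation=cv2.INTER_CUBIC)[...,::-1])
E
```

```text
L neck 74 mean [ 0.4236 -0.2203  0.1108] circ 0.4242 -0.2197 r 0.0113 zmax 0.1156
L ball 495 mean [ 0.4221 -0.2219  0.0519] circ 0.4241 -0.2194 r 0.0352 zmax 0.0694
S neck 50 mean [ 0.4543 -0.3737  0.0857] circ 0.4553 -0.3743 r 0.0092 zmax 0.0911
S ball 252 mean [ 0.4524 -0.3725  0.037 ] circ 0.4551 -0.3743 r 0.026 zmax 0.0492
pot 279 mean [ 0.4205 -0.1488  0.0497] circ 0.4206 -0.1485 r 0.0237 zmax 0.0548
weight 99 mean [ 0.5432 -0.1998  0.0377] circ 0.5449 -0.1997 r 0.0171 zmax 0.0512
cradle plate 1173 mean [ 0.4802 -0.001   0.0122] circ 0.4833 0.0033 r 0.0621 zmax 0.0179
ring 483 mean [0.4837 0.0022 0.0553] circ 0.4832 0.003 r 0.0589 zmax 0.0598
nuts 45 mean [0.4826 0.0075 0.0645] circ 0.4831 0.0037 r 0.0534 zmax 0.0692
P1 88 mean [ 0.4128 -0.4973  0.1075] circ 0.4135 -0.4993 r 0.011 zmax 0.1149
P1b 517 mean [ 0.4121 -0.4924  0.0516] circ 0.4133 -0.4974 r 0.0358 zmax 0.0695
```

View pics/crop.png

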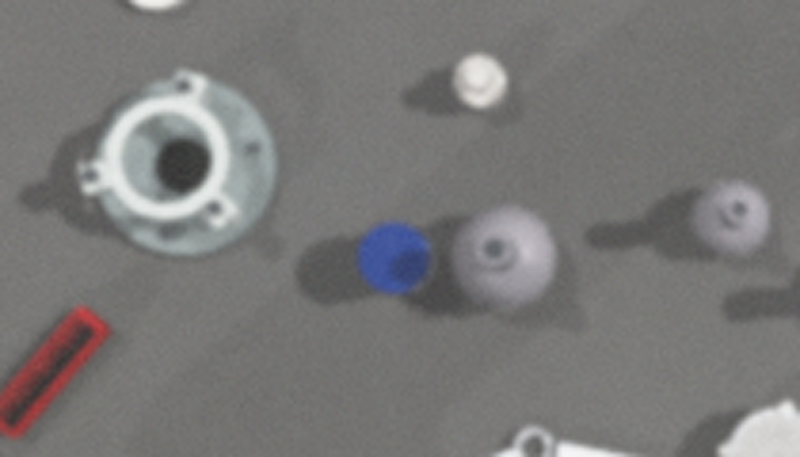

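The crop confirms it. The target is the bigger steel flask at top-view (232,203): grey, ball radius 35 mm, neck radius 11 mm, 112 mm high, standing at (0.424, -0.2195). The other steel flask has a 26 mm ball radius, and the purple ones are look-alikes. The cradle axis is at (0.4832, 0.0032). I'm moving above the flask now.

Emit:
play_rows(motion=[[0.0695,-0.042,0.0086,0,0,0],[0.0695,-0.042,0.0086,0,0,0],[0.0695,-0.042,0.0086,0,0,0],[0.0695,-0.042,0.0086,0,0,0],[0.0695,-0.042,0.0086,0,0,0],[0.0695,-0.042,0.0086,0,0,0],[0.0695,-0.042,0.0086,0,0,0],[0.0695,-0.042,0.0086,0,0,0],[0.0695,-0.042,0.0086,0,0,0],[0,0,0,0,0,-0.1]], gripper=1)

```text
clock: 1.1
ee_pos: [0.4256, -0.2161, 0.1999]
eef_rot: [[0.883, 0.468, -0.001], [0.468, -0.883, 0.002], [0.0, -0.002, -1.0]]
ft_force: [0.3, -0.0, -0.7]
finger_gap: 0.0854
grip_force: 0.0
```

Emit:
play_rows(motion=[[0,0,0,0,0,-0.14],[0,0,0,0,0,-0.14],[0,0,0,0,0,-0.14],[0,0,0,0,0,-0.14],[0,0,0,0,0,0],[0,0,0,0,0,0]])

```text
clock: 1.7
ee_pos: [0.424, -0.2197, 0.2004]
eef_rot: [[0.484, 0.875, -0.0], [0.875, -0.484, 0.0], [0.0, -0.0, -1.0]]
ft_force: [0.4, -0.2, -0.9]
finger_gap: 0.0854
grip_force: 0.0
```

```bash
python3 - <<'E'
from h import *
c=cam('wrist'); save(c,'w1.png'); s=c['state']; W=world(c)
print(s['ee_pos'].round(4),s['eef_rot'].round(4).tolist(),s['joint_positions'].round(1))
d=np.hypot(W[...,0]-.424,W[...,1]+.2195)
for n,z0,z1 in(('neck',.075,.13),('ball',.02,.06)):
    P=W[(d<.05)&(W[...,2]>z0)&(W[...,2]<z1)]
    if len(P)>3: print(n,len(P),cv2.minEnclosingCircle(P[:,:2].astype(np.float32)),P[:,2].max(),np.median(P,0))
e=np.array([.4241,-.2195,.079])-s['ee_pos']; print('delta tool units',(s['eef_rot'].T@e/.5).round(4))
E
```

```text
[ 0.424  -0.2197  0.2004] [[0.484, 0.8751, -0.0003], [0.8751, -0.484, 0.0003], [0.0001, -0.0004, -1.0]] [-37.5   8.7 -12.5  68.8   0.   81.5]
neck 835 ((0.42443928122520447, -0.22040767967700958), 0.011340622790157795) 0.11588180866943672 [ 0.4256895  -0.21744061  0.11334293]
ball 2125 ((0.423753947019577, -0.21150334179401398), 0.042141541838645935) 0.05999251094130715 [ 0.43320469 -0.20570011  0.0519729 ]
delta tool units [4.000e-04 1.000e-04 2.428e-01]
```

View pics/w1.png

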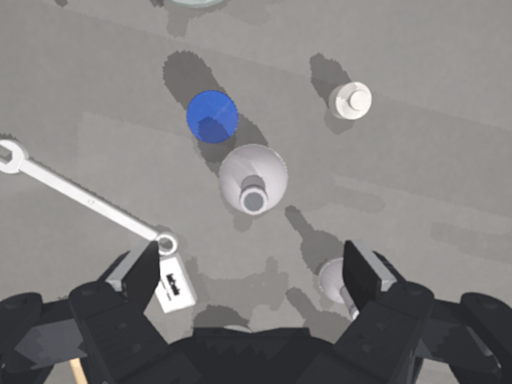

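The wrist view shows the target's neck at (254,200), 11.3 mm in radius, lying on the tool axis to within 1 mm. The open fingers are clear of the pot at (212,117) and the small flask at (340,280). I'm descending and closing.

Emit:
play_rows(motion=[[0,0,0.05,0,0,0],[0,0,0.05,0,0,0],[0,0,0.05,0,0,0],[0,0,0.04,0,0,0],[0,0,0.03,0,0,0],[0,0,0.0228,0,0,0],[0,0,0,0,0,0],[0,0,0,0,0,0]])

```text
clock: 2.55
ee_pos: [0.4242, -0.2199, 0.0795]
eef_rot: [[0.481, 0.877, 0.0], [0.877, -0.481, -0.0], [-0.0, 0.0, -1.0]]
ft_force: [-0.2, -0.0, 0.5]
finger_gap: 0.0853
grip_force: 0.0
```

Emit:
play_rows(motion=[[0,0,0,0,0,0],[0,0,0,0,0,0],[0,0,0,0,0,0],[0,0,0,0,0,0],[0,0,0,0,0,0],[0,0,0,0,0,0],[0,0,0,0,0,0],[0,0,0,0,0,0],[0,0,0,0,0,0],[0,0,0,0,0,0]], gripper=-1, squeeze=80)

```text
clock: 3.55
ee_pos: [0.4244, -0.22, 0.0796]
eef_rot: [[0.48, 0.877, 0.001], [0.877, -0.48, -0.001], [-0.0, 0.001, -1.0]]
ft_force: [1.5, -0.8, 5.4]
finger_gap: 0.0202
grip_force: 78.0
```

Emit:
play_rows(motion=[[0,0,-0.01,0,0,0],[0,0,-0.02,0,0,0],[0,0,-0.04,0,0,0],[0,0,-0.05,0,0,0],[0,0,-0.05,0,0,0],[0,0,-0.03,0,0,0],[0,0,0,0,0,0],[0,0,0,0,0,0],[0,0,0,0,0,0]])

```text
clock: 4.45
ee_pos: [0.4235, -0.2194, 0.1782]
eef_rot: [[0.48, 0.877, -0.002], [0.877, -0.48, 0.001], [0.0, -0.002, -1.0]]
ft_force: [0.6, 0.4, -2.5]
finger_gap: 0.0204
grip_force: 78.5
```

```bash
python3 - <<'E'
from h import *
c=cam('wrist'); s=c['state']
save(c,'w2.png')
b=cam('scene');save(b,'s2.png'); cv2.imwrite('pics/s2w2.png',np.hstack([cv2.resize(x['image'],(400,300)) for x in (c,b)])[...,::-1])
print(s['ee_pos'].round(4),s['ft_force'].round(1),s['finger_gap'],s['grip_force'])
e=np.array([.4832,.0032,s['ee_pos'][2]])-s['ee_pos']; print('delta tool units',(s['eef_rot'].T@e/.5).round(4))
a=cam('top');W=world(a);P=W[(np.hypot(W[...,0]-.4832,W[...,1]-.0032)<.065)&(W[...,2]>.05)&(W[...,2]<.06)]
print(len(P),cv2.minEnclosingCircle(P[:,:2].astype(np.float32)))
E
```

```text
[ 0.4235 -0.2194  0.1782] [ 0.6  0.4 -2.5] 0.020389216539768665 78.53788018226624
delta tool units [ 4.478e-01 -1.091e-01  3.000e-04]
152 ((0.4990091025829315, 0.020226482301950455), 0.05240718647837639)
```

View pics/s2w2.png

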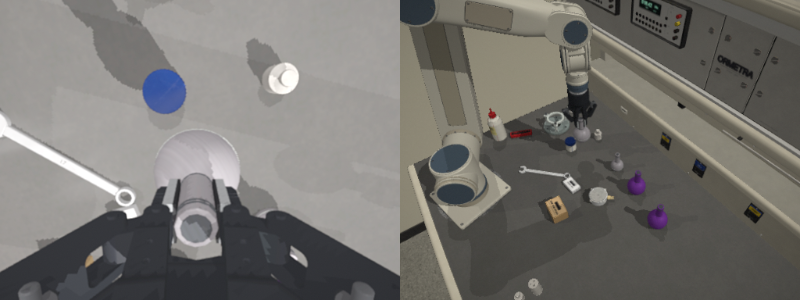

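The left half (wrist) shows the neck gripped centrally at (195,215) with the ball upright. The right half (scene) shows the flask in the gripper and everything else where it stood. I'm carrying it over the cradle.

Emit:
play_rows(motion=[[0.03,-0.007,0,0,0,0],[0.06,-0.015,0,0,0,0],[0.08,-0.02,0,0,0,0],[0.08,-0.02,0,0,0,0],[0.08,-0.02,0,0,0,0],[0.06,-0.015,0,0,0,0],[0.04,-0.009,0,0,0,0],[0.018,-0.0031,0,0,0,0],[0,0,0,0,0,0],[0,0,0,0,0,0],[0,0,0,0,0,0]])

```text
clock: 5.7
ee_pos: [0.4836, 0.002, 0.179]
eef_rot: [[0.481, 0.877, -0.0], [0.877, -0.481, -0.0], [-0.0, -0.0, -1.0]]
ft_force: [0.3, -0.4, -3.2]
finger_gap: 0.0201
grip_force: 78.5
```

```bash
python3 - <<'E'
from h import *
c=cam('wrist'); s=c['state'];save(c,'w3.png')
b=cam('scene'); a=cam('top')
print(s['ee_pos'].round(4),s['eef_rot'].round(4).tolist(),s['ft_force'].round(1),s['joint_positions'].round(1))
for n,k in(('w',c),('s',b),('t',a)):
    W=world(k);d=np.hypot(W[...,0]-.4832,W[...,1]-.0032)
    for m,z0,z1,r in(('nuts',.061,.067,.065),('ring',.053,.0575,.065),('plate',.008,.016,.075),('ball',.105,.145,.045)):
        P=W[(d<r)&(W[...,2]>z0)&(W[...,2]<z1)]
        if len(P)>20: print(n,m,len(P),*np.round(cv2.minEnclosingCircle(P[:,:2].astype(np.float32))[0],4),round(cv2.minEnclosingCircle(P[:,:2].astype(np.float32))[1],4))
        if m=='ball' and len(P)>50:
            A=np.c_[2*P,np.ones(len(P))];x=np.linalg.lstsq(A,(P**2).sum(1),rcond=None)[0];print('  sphere',x[:3].round(4),np.sqrt(x[3]+x[:3]@x[:3]).round(4))
x0,y0=np.array([256,192])
cv2.imwrite('pics/c3.png',np.hstack([cv2.resize(x['image'],(400,300)) for x in (c,b)])[...,::-1])
E
```

```text
[0.4836 0.002  0.179 ] [[0.4812, 0.8766, -0.0004], [0.8766, -0.4812, -0.0002], [-0.0004, -0.0002, -1.0]] [ 0.3 -0.4 -3.2] [ -9.7   9.9 -14.2  65.9  -0.  109.1]
w nuts 221 0.5008 0.0216 0.0474
w ring 1302 0.5001 0.0206 0.0545
w plate 3630 0.484 0.0045 0.0618
w ball 1183 0.4842 0.0042 0.0343
  sphere [0.4827 0.0017 0.1309] 0.0348
s ring 132 0.4863 0.0024 0.0591
s plate 454 0.4852 0.0014 0.063
s ball 147 0.4837 -0.0001 0.0353
  sphere [0.485  0.0016 0.1308] 0.0341
t nuts 26 0.483 0.0042 0.0537
t ring 222 0.4834 0.0026 0.0587
t plate 765 0.4832 0.0031 0.0617
t ball 153 0.4824 0.0015 0.0349
  sphere [0.4826 0.0019 0.1297] 0.0345
```

View pics/c3.png

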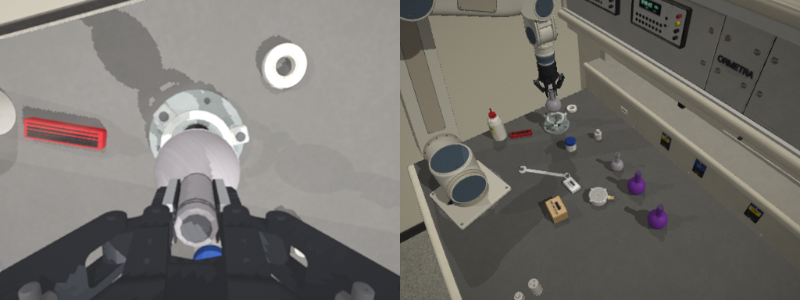

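The wrist half shows the ball hanging over the ring at (197,160), and the scene half agrees. The ball centre is at about (0.483, 0.0018) and the cradle at (0.4835, 0.0032), so I'm shifting 1.3 mm and lowering.

Emit:
play_rows(motion=[[0.0025,-0.001,0,0,0,0],[0,0,0.02,0,0,0],[0,0,0.03,0,0,0],[0,0,0.03,0,0,0],[0,0,0.02,0,0,0],[0,0,0.006,0,0,0],[0,0,0,0,0,0],[0,0,0,0,0,0],[0,0,0,0,0,0]])

```text
clock: 6.75
ee_pos: [0.4843, 0.0042, 0.1268]
eef_rot: [[0.48, 0.877, 0.001], [0.877, -0.48, -0.0], [0.0, 0.001, -1.0]]
ft_force: [0.2, -0.4, -3.4]
finger_gap: 0.0202
grip_force: 78.5
```

Emit:
play_rows(motion=[[0,0,0.002,0,0,0],[0,0,0.002,0,0,0],[0,0,0.002,0,0,0],[0,0,0.002,0,0,0],[0,0,0.002,0,0,0],[0,0,0.002,0,0,0],[0,0,0,0,0,0],[0,0,0,0,0,0]])

```text
clock: 7.55
ee_pos: [0.4843, 0.0041, 0.1205]
eef_rot: [[0.48, 0.877, 0.001], [0.877, -0.48, -0.0], [0.0, 0.001, -1.0]]
ft_force: [1.2, -0.8, 2.0]
finger_gap: 0.0203
grip_force: 78.5
```

Contact with the ring came at the expected height. I'm pressing on slowly.

Emit:
play_rows(motion=[[0,0,0.003,0,0,0],[0,0,0.003,0,0,0],[0,0,0.003,0,0,0],[0,0,0.003,0,0,0],[0,0,0.003,0,0,0],[0,0,0.003,0,0,0],[0,0,0.003,0,0,0],[0,0,0.002,0,0,0],[0,0,0,0,0,0],[0,0,0,0,0,0]])

```text
clock: 8.55
ee_pos: [0.4843, 0.0042, 0.109]
eef_rot: [[0.48, 0.877, 0.001], [0.877, -0.48, -0.0], [0.0, 0.001, -1.0]]
ft_force: [1.1, -2.6, 6.9]
finger_gap: 0.0202
grip_force: 78.8
```

Emit:
play_rows(motion=[[0,0,0.001,0,0,0],[0,0,0.001,0,0,0],[0,0,0,0,0,0],[0,0,0,0,0,0]])

```text
clock: 8.95
ee_pos: [0.4843, 0.0041, 0.108]
eef_rot: [[0.48, 0.877, 0.001], [0.877, -0.48, -0.0], [0.0, 0.001, -1.0]]
ft_force: [1.3, -1.8, 7.6]
finger_gap: 0.0203
grip_force: 78.8
```

Emit:
play_rows(motion=[[0,0,0.001,0,0,0],[0,0,0.001,0,0,0],[0,0,0,0,0,0],[0,0,0,0,0,0]])

```text
clock: 9.35
ee_pos: [0.4843, 0.0042, 0.107]
eef_rot: [[0.48, 0.877, 0.001], [0.877, -0.48, -0.0], [0.0, 0.001, -1.0]]
ft_force: [1.1, -2.4, 7.6]
finger_gap: 0.0202
grip_force: 78.8
```

Emit:
play_rows(motion=[[0,0,0.001,0,0,0],[0,0,0,0,0,0],[0,0,0,0,0,0]])

```text
clock: 9.65
ee_pos: [0.4844, 0.0041, 0.1067]
eef_rot: [[0.48, 0.877, 0.001], [0.877, -0.48, -0.0], [0.0, 0.001, -1.0]]
ft_force: [0.2, -2.5, 9.7]
finger_gap: 0.0204
grip_force: 79.2
```

Emit:
play_rows(motion=[[0,0,0.001,0,0,0],[0,0,0,0,0,0],[0,0,0,0,0,0]])

```text
clock: 9.95
ee_pos: [0.4844, 0.0041, 0.1065]
eef_rot: [[0.48, 0.877, 0.002], [0.877, -0.48, -0.0], [0.0, 0.002, -1.0]]
ft_force: [-0.5, -1.3, 12.7]
finger_gap: 0.0206
grip_force: 79.8
```

```bash
python3 - <<'E'
from h import *
b=cam('scene'); a=cam('top');s=a['state']
print(s['ee_pos'].round(4),s['ft_force'].round(1))
for n,k in(('s',b),('t',a)):
    W=world(k);d=np.hypot(W[...,0]-.4835,W[...,1]-.0032)
    P=W[(d>.034)&(d<.041)&(W[...,2]>.025)&(W[...,2]<.06)]
    if len(P): print(n,'ring z',len(P),np.percentile(P[:,2],[25,50,75,90]).round(4))
    P=W[(d<.036)&(W[...,2]>.048)&(W[...,2]<.09)]
    if len(P)>20:
        A=np.c_[2*P,np.ones(len(P))];x=np.linalg.lstsq(A,(P**2).sum(1),rcond=None)[0];print('  sphere',len(P),x[:3].round(4),np.sqrt(x[3]+x[:3]@x[:3]).round(4))
cv2.imwrite('pics/c4.png',np.hstack([cv2.resize(b['image'][120:220,150:283],(400,300)),cv2.resize(a['image'][130:220,90:210],(400,300))])[...,::-1])
E
```

```text
[0.4845 0.0041 0.1065] [-0.1 -1.  13.7]
s ring z 69 [0.0396 0.0424 0.0441 0.0563]
  sphere 233 [0.4861 0.0028 0.0589] 0.0335
t ring z 161 [0.0404 0.0417 0.0431 0.0461]
  sphere 386 [0.4832 0.0038 0.0578] 0.0342
```

View pics/c4.png

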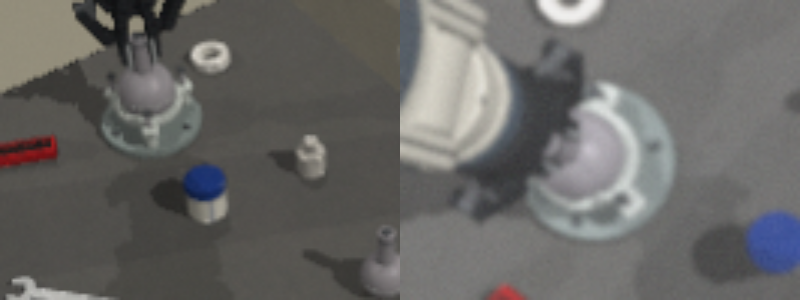

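Both halves show the flask upright in the ring: ball at (148,88) in the scene half and (590,155) in the top half. The ring top is at 42 mm, which is its stop, the ball centre is at 58 mm, and the push is about 17 N. I'm adding a little margin.

Emit:
play_rows(motion=[[0,0,0.001,0,0,0],[0,0,0,0,0,0],[0,0,0,0,0,0],[0,0,0,0,0,0],[0,0,0,0,0,0]])

```text
clock: 10.55
ee_pos: [0.4845, 0.0041, 0.1064]
eef_rot: [[0.48, 0.877, 0.002], [0.877, -0.48, -0.001], [0.001, 0.002, -1.0]]
ft_force: [-1.9, -1.8, 17.5]
finger_gap: 0.0202
grip_force: 80.5
```

```bash
python3 -c "
from rig import arm
s=arm.state();print(s['ee_pos'],s['ft_force'],s['grip_force']);print(arm.job_done())"
```

```text
[0.48452413 0.00412015 0.10639645] [-1.93836375 -1.77305095 17.51876167] 80.50822377204895
the job is handed in; nothing more can be done
None
```

The large steel flask is upright in the cradle and the gripper is still holding the ring down on its stop with about 21 N; I handed the job in at 10.6 s (no verdict came back), and nothing else was touched.

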